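Lay the heat sink flat on the hot plate

TASK

The finned heat sink stands on end in the middle of the hot plate. Without gripping or lifting it, push it over with the fingertips so that it lies with its copper face flat down on the plate and its fins up, and gently push it along the plate so that it ends lying wholly inside the dark ring in the middle. Leave the yellow meter, the copper block and the screwdriver where they are.

Things in the scene. Friction and masses are not known exactly. Their poses are not given: they have to be found in the camera images.
- sink: Loose heat sink, about 0.33 kg: 32 mm thick (x), 60 mm wide (y), 70 mm tall as it stands (z). Origin at its middle. +x points out of the copper face, the -x side is upright aluminium fins 20 mm deep. It starts standing on its 32 x 60 mm end, facing any way, within 12 mm of the plate's middle, origin 35 mm above the plate. Lying copper down, +x points down and the origin is 16 mm above the plate.
- copper_edge (a point): Middle of the lower edge of the heat sink's copper face, axes as the heat sink's. Its weight is near the copper (centre of mass about 7 mm behind the copper face), so pushed high on the fins it topples easily over this edge; its origin then lies about 50 mm further along the way it was pushed.
- plate_middle (a point): Middle of the top face of the fixed hot plate, centre of the dark ring, 90 mm above the bench; axes as the hot plate's. The top is a flat bare aluminium square, 210 x 210 mm (along x and y), no rim. The painted ring is flat, inner diameter 130 mm, outer 140. A lower control deck with knobs and green switches reaches 182 mm to the -x side, at most 67 mm above the bench.
- meter: Bystander: yellow hand-held meter lying on the bench, 142 x 71 x 26 mm, long along its x, origin at the centre of its underside.
- copper_block: Bystander: drilled copper block standing on the bench, 24 x 55 x 80 mm (x, y, z), origin at the centre of its underside.
- screwdriver: Bystander: screwdriver with a thick handle lying on the bench beyond the hot plate, along its x.
Mind the look-alikes: they are no part of the job. What is shaped like the sink but purple is not meant.

How it is judged:
At the end, for the whole second after the job is handed in: The heat sink lies at rest on the heating plate, copper face down within 0.1 rad of flat, its middle within 25 mm (horizontally) of the plate's middle, so that it lies inside the ring (angle between sink's own x axis and vertical above 3.04 rad and horizontal distance between sink and plate_middle below 0.025 m and height (world z) of sink between 0.1 and 0.11 m and linear speed of sink below 0.02 m/s); the robot touches nothing.
It fails at once if the heat sink is lifted off the plate (height (world z) of sink above 0.136 m or (angle between sink's own x axis and vertical above 3.04 rad and height (world z) of sink above 0.117 m)).
It fails at once if the heat sink is squeezed or pushed with more than 30 N (contact force between the fingers and sink above 30 N).
It fails at once if the meter, the copper block or the screwdriver is moved more than 20 mm, or the copper block is tipped (distance of any of meter, copper_block, screwdriver from where it was at the start of the episode above 0.02 m or angle between copper_block's own z axis and vertical above 0.3 rad).
It also fails if it takes over 40 s, if anything falls off the work surface, if the arm or the gripper's body presses on something with over 40 N, if the wrist force passes 120 N, or if a joint passes its speed limit or range.

ROBOT

A 6-joint arm with a two-finger parallel gripper is mounted at the origin on the work surface. World frame = base frame: x ahead of the robot, y to its left, z up, the work surface at z = 0. Lengths are in m, angles in rad, forces in N, time in s.
With the tool pointing down it reaches from about 0.325 to 0.9 m from the base axis. Payload 6.1 kg.
Tool frame: the origin (TCP) lies on the centre line of the jaws, within the pads' length; the fingertips stand 25 mm ahead of it and the grasp point (between the pads) lies 6 mm ahead of it; z points along the fingers, y is the line along which they close (so a half turn about z gives the same grasp; the last joint's range is limited). The gripper opens to 85 mm and grips with 20 to 120 N. Pads are 22 mm wide; open, the fingers measure 114 mm over their backs; the gripper's body (76 mm by 85 mm) begins 54 mm behind the grasp point. The pads swing forward as they close: fully open they stand 13 mm farther back than shut.
Start: joints at [-1.469, 0.22, 1.526, -0, 1.395, -0.126], TCP at [0.141, -0.609, 0.256] pointing down, gripper open.
Joint ranges: [-2.98, 2.98], [-0.91, 2.08], [0.09, 2.57], [-1.24, 4.39], [0.2, 2.65], [-2.68, 2.68]. Speed limits (rad/s): [2.57, 2.57, 3.01, 3.14, 3.14, 3.14].

INTERFACE

Orientations are given as a rotation vector (axis times angle).
In Python, from rig import get_obs, imaging, env, finder gives the robot as it stands. The module is installed in compiled form; this text tells all that it offers.
- The arm moves only by the shell command python3 -m creep 'ROWS'. ROWS is JSON, a list of rows, each a list of 3 entries, a list of its own where there are three numbers: the shift along the tool's x, y, z in mm, then the turn, a rotation vector about the tool's x, y, z in degrees, then the finger opening in mm, from 0 to 85.4. In form: [[[x, y, z], [ax, ay, az], gripper], ...]. A call has exactly 5 rows; each row shifts and turns the commanded pose from where the row before left it, along the tool's axes as they then stand; what a row does not reach is not made up. A row lasts 1/10 s, in which the tool goes at most 50 mm and 8.59 degrees, less where a joint would pass 70% of its speed; a pose out of reach is approached as far as the arm can. A call is refused whole if a number of a shift passes 50 or a number of a turn 8.59, either way. A call with a gripper value outside its range is refused whole. The fingers move at their own pace and stop on an object; the grip force is fixed at half the most. Time passes only in rows, so rows that do not move let the fingers close, or fill a call up. It gives the time, the measured TCP pose, the force, the opening and the grip force at its end, in the units of the state.
- get_obs(): the state, without advancing time (a new reading comes with each control period).
- imaging.snapshot(name): name is "scene" or "top"; returns the picture (400x640x3 uint8, blue, green, red); there is no depth.
- imaging.camera_params(name): a dict with "K" (3x3 intrinsics, pixels), "position" and "attitude" of the camera in the world. Camera axes: x right, y up, looking along -z (the intrinsics and any distortion apply to the point x, -y, -z); pixel columns grow to the right and rows downward; lengths in m; the calibration is good to about 2 mm. A picture is of the moment at which its call begins. camera_params takes no time and is no camera call.
- env.job_done(): hands the job in; it is judged then, once.
Trained networks look in the newest picture that a camera, given by its name, has taken for a name from the list of things; names that differ only in an ending like _2 or _b are one class to them, and where a whole thing is asked for, a point or a joint stands for the part that bears it (a point fixed in the world has none). Each returns a list of dicts, best first, with "score" (0 to 1); they miss things now and then, are a little off and sometimes report something else, mostly with a low value. They report only what shows in the picture. A call takes as long as a camera call. They do not tell look-alikes from the thing itself.
- finder.find_in(target, camera): "rect" ([left, top, width, height] in pixels, round what is visible of it).
The state is a dict: "t": time; "q": joint angles; "qd": joint speeds; "effort": joint torques, N m; "eef_pos": TCP position; "ee_rot": TCP orientation; "force": force on the tool from outside, world axes, zero at the start; "moment": the same for the moment, N m; "width": finger opening in m; "grasp_force": force on a finger pad.
Only numpy, scipy, OpenCV 4.12 (cv2) and the standard library are available. Lean on these libraries where they do the work, as an engineer would, in place of code of your own. Each camera call takes 0.05 s, during which the arm holds its last target. There are 200 camera calls.

## Working session

There is one attempt and no reset: what is moved stays moved. The work goes in short steps, Python scripts to look and compute and a shell command to move; the robot and the scene stay as the last step left them, time stands still between calls to the robot, and variables do not carry over. Pictures are saved under pics/ and viewed, at most 10 in all, crops included, and the job is handed in when it is done.

```bash
mkdir -p pics
python3 - <<'E'
from rig import get_obs, imaging, env, finder
import cv2,numpy as np
o=get_obs();print(o['t'],o['eef_pos'],o['ee_rot'],o['width'])
for n in("scene","top"):
    im=imaging.snapshot(n);cv2.imwrite(f"pics/{n}0.png",im)
    p=imaging.camera_params(n);print(n,{k:np.round(v,4).tolist() if not isinstance(v,str) else v for k,v in p.items()})
    for t in("sink","plate_middle","copper_block","meter","screwdriver"):
        try: print(t,[(np.round(d['rect']).tolist(),round(d['score'],2)) for d in finder.find_in(t,n)][:4])
        except Exception as e: print(t,e)
E
```

```text
0.0 [ 0.14107835 -0.6083013   0.25518005] [-3.11931443e+00 -3.56822351e-01 -4.92089723e-05] 0.08559265785548824
scene {'K': [[412.5404, 0.0, 317.6478], [0.0, 412.5404, 192.0877], [0.0, 0.0, 1.0]], 'position': [1.3235, 0.2504, 0.7461], 'attitude': [0.5971, 0.7873, 1.7119]}
sink [([289.0, 150.0, 22.0, 42.0], 0.79), ([237.0, 145.0, 22.0, 26.0], 0.58)]
plate_middle [([249.0, 154.0, 107.0, 86.0], 0.9)]
copper_block [([196.0, 174.0, 22.0, 37.0], 0.95)]
meter [([367.0, 191.0, 44.0, 47.0], 0.66)]
screwdriver [([274.0, 262.0, 88.0, 10.0], 0.72)]
top {'K': [[374.7996, 0.0, 329.7552], [0.0, 374.7996, 198.7944], [0.0, 0.0, 1.0]], 'position': [0.5261, 0.0436, 1.0165], 'attitude': [0.1025, -0.0927, -1.5827]}
sink [([419.0, 268.0, 27.0, 24.0], 0.93), ([342.0, 220.0, 20.0, 24.0], 0.54)]
plate_middle [([302.0, 184.0, 99.0, 125.0], 0.93), ([301.0, 152.0, 46.0, 15.0], 0.56)]
copper_block [([431.0, 197.0, 25.0, 24.0], 0.8)]
meter [([244.0, 221.0, 40.0, 58.0], 0.9), ([344.0, 220.0, 18.0, 21.0], 0.67)]
screwdriver [([288.0, 151.0, 58.0, 19.0], 0.6), ([429.0, 196.0, 28.0, 26.0], 0.53)]
```

View pics/scene0.png

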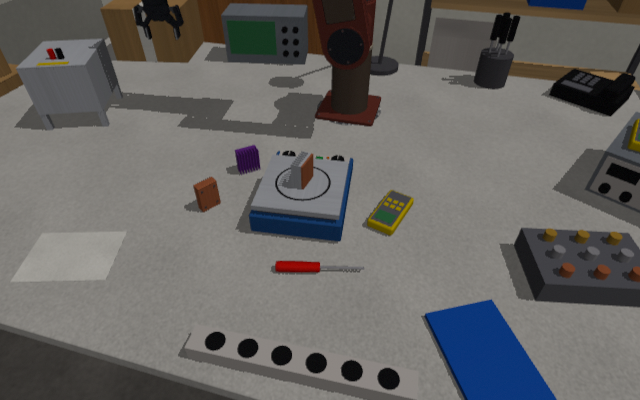

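View pics/top0.png

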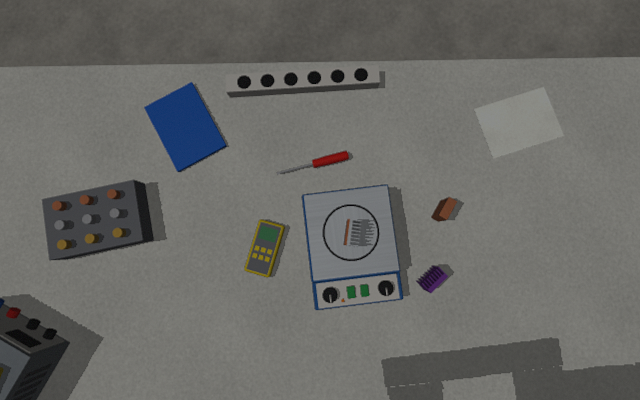

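The scene view shows the sink at (300,171) on the plate with its copper face to the right (+y), and the purple look-alike at (247,159). In the top view the sink is at about (360,233), copper left (+y) and fins right. The ring is centred at about (351,232). I'll zoom in and measure.

```bash
cat > h.py <<'E'
import numpy as np,cv2
from scipy.spatial.transform import Rotation as R
from rig import imaging
def ray(n,uv):
    p=imaging.camera_params(n);d=np.linalg.inv(p['K'])@[uv[0],uv[1],1];d*=[1,-1,-1]
    return np.array(p['position']),R.from_rotvec(p['attitude']).apply(d)
def at(n,uv,z):
    c,d=ray(n,uv);return np.round(c+d*(z-c[2])/d[2],4)
def proj(n,P):
    p=imaging.camera_params(n);v=R.from_rotvec(p['attitude']).inv().apply(np.array(P)-p['position'])*[1,-1,-1]
    v=v@np.array(p['K']).T;return v[...,:2]/v[...,2:]
def tri(a,b):
    (c1,d1),(c2,d2)=ray(*a),ray(*b);s=np.linalg.lstsq(np.c_[d1,-d2],c2-c1,rcond=None)[0]
    p,q=c1+s[0]*d1,c2+s[1]*d2;return np.round((p+q)/2,4),round(np.linalg.norm(p-q),4)
E
python3 - <<'E'
import cv2,numpy as np
from h import *
a=cv2.imread('pics/top0.png')[175:315,290:410];b=cv2.imread('pics/scene0.png')[135:245,240:365]
s=cv2.resize(a,None,fx=3.3,fy=3.3,interpolation=cv2.INTER_CUBIC);t=cv2.resize(b,None,fx=3.1,fy=3.1,interpolation=cv2.INTER_CUBIC)
h=max(s.shape[0],t.shape[0]);f=lambda i:cv2.copyMakeBorder(i,0,h-i.shape[0],0,0,0)
cv2.imwrite('pics/c0.png',cv2.hconcat([f(s),f(t)]))
for n,g in(("top",a),("scene",b)):
    hsv=cv2.cvtColor(g,cv2.COLOR_BGR2HSV);m=((hsv[...,0]<18)&(hsv[...,1]>70)).astype(np.uint8)
    k,l,st,c=cv2.connectedComponentsWithStats(m)
    for i in range(1,k):
        if st[i,4]>8:
            o=(290,175) if n=="top" else (240,135);p=np.argwhere(l==i)[:,::-1]+o
            print(n,st[i,4],cv2.minAreaRect(p.astype(np.float32)),np.round(cv2.boxPoints(cv2.minAreaRect(p.astype(np.float32))),1).tolist())
print([at("top",p,.09) for p in[(303,194),(387,185),(400,272),(313,282)]])
E
```

```text
top 62 ((346.4786071777344, 231.49720764160156), (2.284992218017578, 25.43670654296875), 7.431407928466797) [[343.70001220703125, 244.0], [347.0, 218.6999969482422], [349.29998779296875, 219.0], [346.0, 244.3000030517578]]
top 10 ((342.5, 300.0), (3.0, 2.0), 0.0) [[341.0, 301.0], [341.0, 299.0], [344.0, 299.0], [344.0, 301.0]]
scene 294 ((306.5, 171.0), (34.0, 11.0), 90.0) [[301.0, 154.0], [312.0, 154.0], [312.0, 188.0], [301.0, 188.0]]
[array([0.6547, 0.1152, 0.09  ]), array([ 0.6743, -0.095 ,  0.09  ]), array([ 0.46  , -0.1196,  0.09  ]), array([0.4389, 0.092 , 0.09  ])]
```

View pics/c0.png

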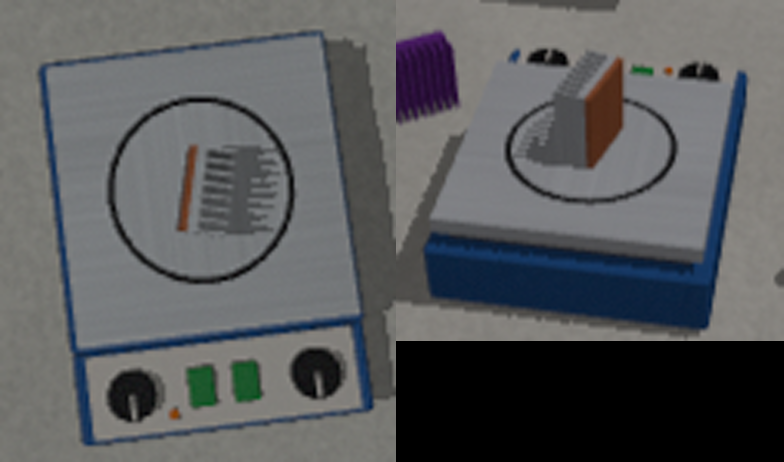

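Run:
```python
from h import *
print(tri(("top",(348,219)),("scene",(302,165.6))),tri(("top",(344.8,244.4)),("scene",(312.9,153.6))))
print("ring",tri(("top",(350.9,232.6)),("scene",(302.9,183))),at("top",(350.9,232.6),.09),at("scene",(302.9,183),.09))
for u in[(348,219),(344.8,244.4)]:print(at("top",u,.16))
for u in[(302,165.6),(312.9,153.6)]:print(at("scene",u,.16))
for u in[(301.6,188.9),(312.6,176.3)]:print(at("scene",u,.09))
# bystanders
for n,u,z in[("top",(444,209),.08),("top",(266,249),.026),("top",(313,163),.02),("top",(432,279),.03)]:print(at(n,u,z))
```

```text
(array([0.5857, 0.007 , 0.1618]), np.float64(0.0004)) (array([0.528 , 0.0161, 0.1586]), np.float64(0.0013))
ring (array([ 0.5571, -0.0022,  0.0843]), np.float64(0.0008)) [ 0.557  -0.0023  0.09  ] [5.636e-01 3.000e-04 9.000e-02]
[0.5857 0.0071 0.16  ]
[0.5282 0.0155 0.16  ]
[0.5834 0.006  0.16  ]
[0.5297 0.0173 0.16  ]
[0.5863 0.004  0.09  ]
[0.5312 0.0163 0.09  ]
[ 0.613  -0.2371  0.08  ]
[0.5194 0.2179 0.026 ]
[0.7489 0.0931 0.02  ]
[ 0.4369 -0.2119  0.03  ]
```

Two views agree. The copper face is at about (0.557, 0.0115), facing 80° (+y), with its top at z≈0.16. The plate middle is at about (0.559, -0.002). I'll close the fingers and go round to the fin side (-y), staying high.

```bash
python3 -m creep '[[[36,-31,0],[0,0,0],0],[[36,-31,0],[0,0,0],0],[[36,-31,0],[0,0,0],0],[[36,-31,0],[0,0,0],0],[[36,-31,0],[0,0,0],0]]'; python3 -m creep '[[[36,-31,0],[0,0,0],0],[[36,-31,0],[0,0,0],0],[[36,-31,0],[0,0,0],0],[[36,-31,0],[0,0,0],0],[[36,-31,0],[0,0,0],0]]'; python3 -m creep '[[[36,-31,0],[0,0,0],0],[[36,-31,0],[0,0,0],0],[[0,0,0],[0,0,7.6],0],[[0,0,0],[0,0,7.6],0],[[0,0,0],[0,0,7.5],0]]'
```

```text
t: 1.1
eef_pos: [0.2823, -0.4156, 0.2565]
ee_rot: [3.121, 0.356, 0.001]
force: [0.3, 0.2, -0.4]
width: 0.012
grasp_force: 0.0
t: 1.6
eef_pos: [0.4227, -0.2239, 0.2568]
ee_rot: [3.12, 0.357, 0.001]
force: [0.4, -1.0, -0.1]
width: 0.0001
grasp_force: 0.0
t: 2.1
eef_pos: [0.4783, -0.1481, 0.2564]
ee_rot: [3.13, -0.27, 0.0]
force: [-0.6, 0.4, -0.4]
width: -0.0003
grasp_force: 0.0
```

```bash
python3 -m creep '[[[17,-33,0],[0,0,0],0],[[17,-33,0],[0,0,0],0],[[17,-33,0],[0,0,0],0],[[0,0,43],[0,0,0],0],[[0,0,43],[0,0,0],0]]'
python3 - <<'E'
import cv2
from h import *
im=imaging.snapshot("scene");a=im[100:245,230:370]
b=imaging.snapshot("top")[175:315,290:410]
s=cv2.resize(a,(560,580));t=cv2.resize(b,(0,0),fx=1.9,fy=1.9)
t=cv2.copyMakeBorder(t,0,580-t.shape[0],0,0,0)
cv2.imwrite('pics/c1.png',cv2.hconcat([s,t]))
from rig import get_obs
print(get_obs()['eef_pos'])
E
```

```text
t: 2.6
eef_pos: [0.5469, -0.059, 0.1711]
ee_rot: [3.13, -0.26, 0.008]
force: [-0.7, 0.1, -1.1]
width: -0.0
grasp_force: 0.0
[ 0.54049608 -0.05831202  0.16396905]
```

View pics/c1.png

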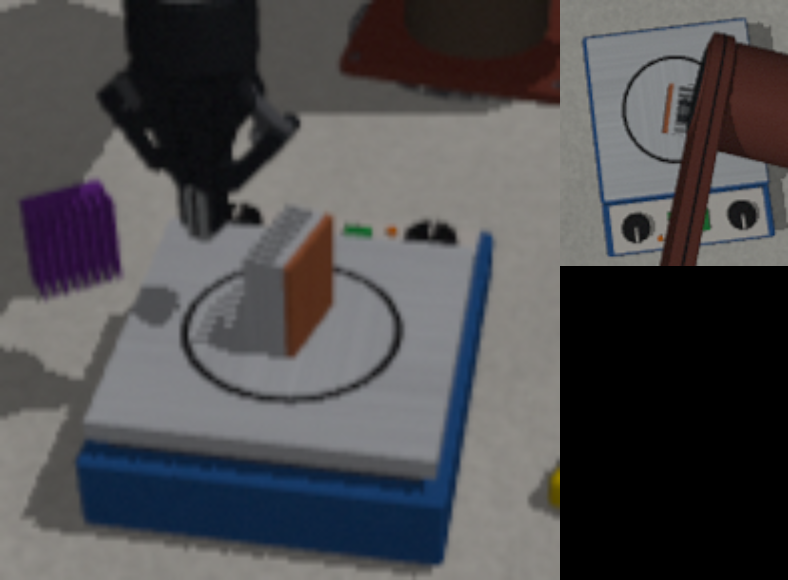

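The fingers stand on the fin side at the right height, about 25 mm clear of the sink, which hasn't moved. I'll ease towards it.

```bash
python3 -m creep '[[[5,-4,-4],[0,0,0],0],[[0,-5,0],[0,0,0],0],[[0,-5,0],[0,0,0],0],[[0,-4,0],[0,0,0],0],[[0,-4,0],[0,0,0],0]]'; python3 -m creep '[[[0,-4,0],[0,0,0],0],[[0,-4,0],[0,0,0],0],[[0,-4,0],[0,0,0],0],[[0,-4,0],[0,0,0],0],[[0,-4,0],[0,0,0],0]]'
python3 - <<'E'
import cv2
from h import *
im=imaging.snapshot("scene");cv2.imwrite('pics/c2.png',cv2.resize(im[100:245,230:370],(560,580)))
E
```

```text
t: 3.2
eef_pos: [0.554, -0.0387, 0.1755]
ee_rot: [3.13, -0.264, 0.003]
force: [0.7, -0.1, -0.3]
width: -0.0
grasp_force: 0.0
t: 3.7
eef_pos: [0.5568, -0.0189, 0.1742]
ee_rot: [-3.13, 0.264, 0.0]
force: [1.0, 0.0, -0.8]
width: -0.0002
grasp_force: 0.0
```

View pics/c2.png

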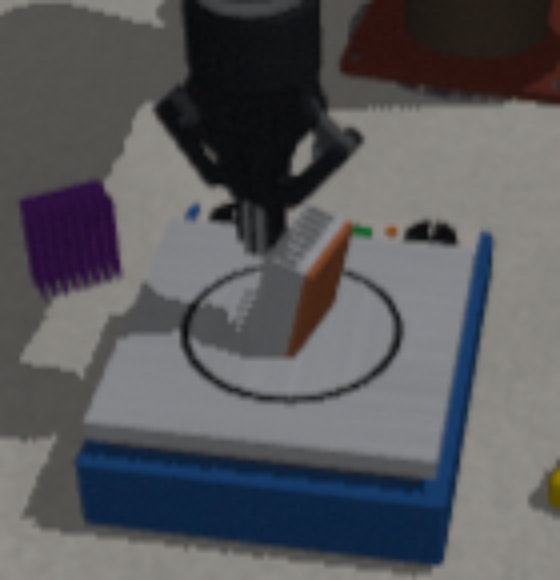

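The sink is tilting cleanly about its copper edge. I'll keep pushing gently.

```bash
python3 -m creep '[[[0,-3,0],[0,0,0],0],[[0,-3,0],[0,0,0],0],[[0,-2,0],[0,0,0],0],[[0,0,0],[0,0,0],0],[[0,0,0],[0,0,0],0]]'
python3 - <<'E'
import cv2
from h import *
im=imaging.snapshot("scene");cv2.imwrite('pics/c3.png',cv2.resize(im[100:245,230:370],(560,580)))
E
```

```text
t: 4.25
eef_pos: [0.5581, -0.0114, 0.1743]
ee_rot: [3.13, -0.264, -0.0]
force: [0.0, -0.7, -0.4]
width: 0.0001
grasp_force: 0.0
```

View pics/c3.png

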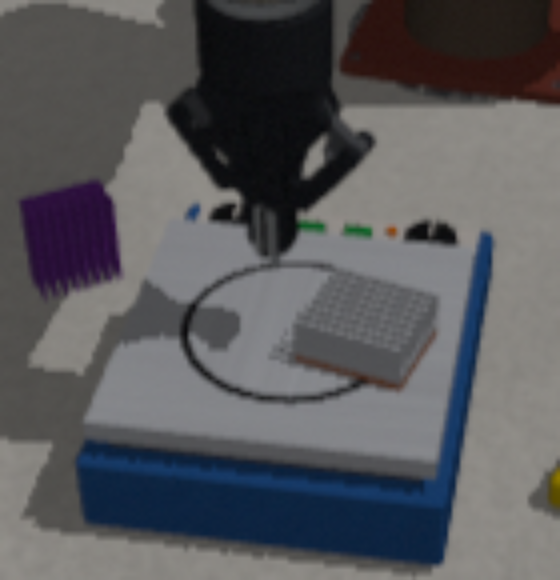

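It toppled copper down, fins up, with bottom corners in the scene view at about (304,189), (330,196) and (339,183). I'll work out its pose.

Run:
```python
from h import *
L,F,Rr=[at("scene",u,.09)[:2] for u in[(303.75,189.25),(330.5,196.25),(338.75,183)]]
print(L,F,Rr,"center",(L+Rr)/2,"len",np.linalg.norm(L-F),np.linalg.norm(F-Rr))
d=F-L;print(np.degrees(np.arctan2(d[1],d[0])))
c=(L+Rr)/2;n=np.array([.171,.985]);t=np.array([.985,-.171])
e=np.array([.5581,-.0114]);print("tool-> center along n",(c-e)@n,"t",(c-e)@t)
for pm in([.557,-.0022],[.5636,.0003]):print((np.array(pm)-c)@n,(np.array(pm)-c)@t)
```

```text
[0.5862 0.0095] [0.594  0.0793] [0.5396 0.0869] center [0.5629 0.0482] len 0.07023446447435902 0.05492831692305891
83.62377317738667
tool-> center along n 0.059526799999999984 t -0.005463600000000085
-0.05065289999999999 0.002806900000000094
-0.047061799999999994 0.008880400000000033
```

```bash
python3 -m creep '[[[0,0,-30],[0,0,0],0],[[-1,-41,0],[0,0,0],0],[[-2,-41,0],[0,0,0],0],[[-2,-42,0],[0,0,0],0],[[0,0,0],[0,0,0],0]]'; python3 -m creep '[[[0,0,26],[0,0,0],0],[[0,0,26],[0,0,0],0],[[0,0,27],[0,0,0],0],[[0,0,0],[0,0,0],0],[[0,0,0],[0,0,0],0]]'; python3 -m creep '[[[0,3,0],[0,0,0],0],[[0,3,0],[0,0,0],0],[[0,3,0],[0,0,0],0],[[0,3,0],[0,0,0],0],[[0,3,0],[0,0,0],0]]'
```

```text
t: 4.8
eef_pos: [0.5741, 0.116, 0.2045]
ee_rot: [-3.129, 0.257, -0.001]
force: [0.3, -0.5, -0.5]
width: -0.0
grasp_force: 0.0
t: 5.3
eef_pos: [0.5738, 0.1111, 0.1253]
ee_rot: [3.13, -0.265, -0.002]
force: [0.4, 0.5, 0.2]
width: -0.0002
grasp_force: 0.0
t: 5.8
eef_pos: [0.5716, 0.0966, 0.1257]
ee_rot: [-3.13, 0.264, -0.001]
force: [0.3, 0.3, 1.2]
width: 0.0001
grasp_force: 0.0
```

```bash
python3 -m creep '[[[0,4,0],[0,0,0],0],[[0,4,0],[0,0,0],0],[[0,4,0],[0,0,0],0],[[0,4,0],[0,0,0],0],[[0,4,0],[0,0,0],0]]'; python3 -m creep '[[[0,4,0],[0,0,0],0],[[0,4,0],[0,0,0],0],[[0,4,0],[0,0,0],0],[[0,4,0],[0,0,0],0],[[0,4,0],[0,0,0],0]]'
python3 - <<'E'
import cv2
from h import *
im=imaging.snapshot("scene");cv2.imwrite('pics/c4.png',cv2.resize(im[100:245,230:370],(560,580)))
E
```

```text
t: 6.3
eef_pos: [0.5683, 0.0771, 0.1256]
ee_rot: [-3.13, 0.264, -0.001]
force: [0.0, 3.5, 2.7]
width: 0.0001
grasp_force: 2.1
t: 6.8
eef_pos: [0.5647, 0.0572, 0.1253]
ee_rot: [-3.13, 0.264, -0.0]
force: [0.6, 3.2, 3.1]
width: 0.0
grasp_force: 2.1
```

View pics/c4.png

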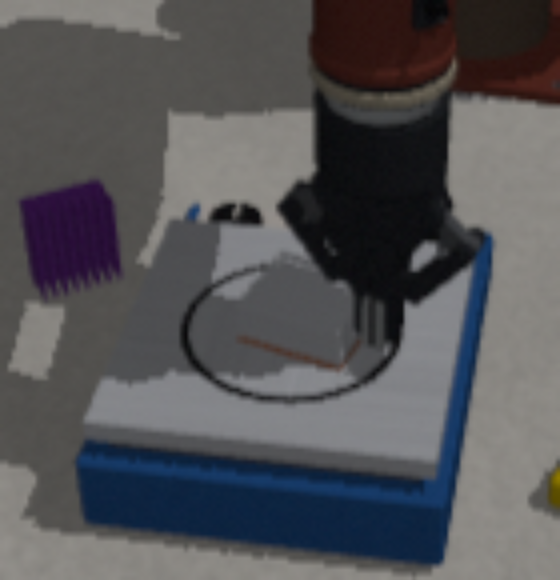

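The sink is now mostly in the ring, still flat, with corners at about (289.5,185.5) and (315.8,192.5). I'll compute what's left.

Run:
```python
from h import *
L,F=[at("scene",u,.09)[:2] for u in[(289.5,185.5),(315.75,192.5)]]
d=(F-L)/np.linalg.norm(F-L);c=(L+F)/2+30e-3*np.array([-d[1],d[0]])
print(L,F,np.linalg.norm(F-L),"c",c,"dir",np.degrees(np.arctan2(d[1],d[0])),at("scene",(302.9,183),.09))
```

```text
[ 0.5818 -0.0289] [0.5901 0.0413] 0.0706889666072436 c [0.55615751 0.00972247] dir 83.25701687721428 [5.636e-01 3.000e-04 9.000e-02]
```

```bash
python3 -m creep '[[[0,4,0],[0,0,0],0],[[0,4,0],[0,0,0],0],[[0,2,0],[0,0,0],0],[[0,0,0],[0,0,0],0],[[0,-5,0],[0,0,0],0]]'; python3 -m creep '[[[0,-15,0],[0,0,0],0],[[0,-25,0],[0,0,0],0],[[0,-10,-40],[0,0,0],0],[[0,0,-48],[0,0,0],0],[[0,0,-48],[0,0,0],0]]'; python3 -m creep '[[[0,-45,0],[0,0,0],0],[[0,-45,0],[0,0,0],0],[[0,-45,0],[0,0,0],0],[[0,-45,0],[0,0,0],0],[[0,0,0],[0,0,0],0]]'
python3 - <<'E'
import cv2
from h import *
im=imaging.snapshot("scene")[135:245,240:365];tp=imaging.snapshot("top")[175:315,290:410]
s=cv2.resize(tp,None,fx=3.3,fy=3.3,interpolation=cv2.INTER_CUBIC);t=cv2.resize(im,None,fx=3.1,fy=3.1,interpolation=cv2.INTER_CUBIC)
cv2.imwrite('pics/c5.png',cv2.hconcat([s,cv2.copyMakeBorder(t,0,s.shape[0]-t.shape[0],0,0,0)]))
E
```

```text
t: 7.35
eef_pos: [0.5634, 0.0516, 0.1247]
ee_rot: [3.129, -0.265, -0.002]
force: [-0.1, -0.5, 0.3]
width: -0.0004
grasp_force: 0.0
t: 7.85
eef_pos: [0.5715, 0.1032, 0.2616]
ee_rot: [3.13, -0.262, -0.004]
force: [1.5, -0.2, 0.1]
width: 0.0001
grasp_force: 0.0
t: 8.35
eef_pos: [0.6015, 0.2855, 0.2601]
ee_rot: [-3.13, 0.256, 0.002]
force: [-0.5, -0.5, 0.0]
width: -0.0002
grasp_force: 0.0
```

View pics/c5.png

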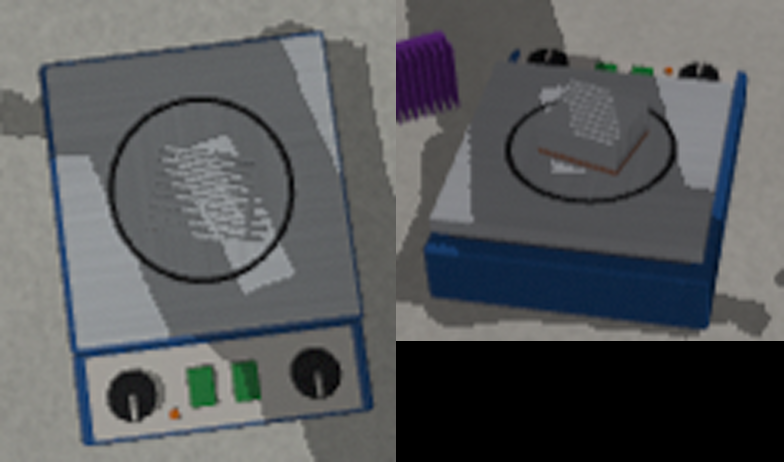

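Both views show the sink lying flat, fins up, wholly inside the ring and under 10 mm from its centre (limit 25 mm). The robot is well clear, so I'll hand it in.

```bash
python3 -c "
from rig import env
print(env.job_done())"
```

```text
the job is handed in; nothing more can be done
None
```

The job is handed in at about 8.5 s of the 40 s: the heat sink lies copper face down, fins up and inside the ring, within about 10 mm of the plate's middle, never gripped or lifted; I saw no contact with the meter, copper block or screwdriver, and the judge gave no verdict.

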